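Reload the insert rack in reverse order

ROBOT

A 7-joint arm with a two-finger parallel gripper is mounted at the origin on a cart in front of the work surface, level with it; the furniture and walls round the work are solid. World frame = base frame: x ahead of the robot, y to its left, z up, the work surface at z = 0. Lengths are in m, angles in rad, forces in N, time in s.
With the tool pointing down it reaches from about 0.4 to 0.85 m from the base axis. Payload 10.4 kg.
Tool frame: the origin (TCP) lies on the centre line of the jaws, within the pads' length; the fingertips stand r.tip_extent ahead of it and the grasp point (between the pads) lies 3 mm ahead of it (r.tip_extent is the distance from the TCP to the fingertips, in m); z points along the fingers, y is the direction in which the jaws open and shut (so a half turn about z gives the same grasp; the last joint's range is limited). The gripper opens to 87 mm and grips with 3 to 60 N. Pads are 19 mm wide; open, the fingers measure 117 mm over their backs; the gripper's body (75 mm by 190 mm) begins 51 mm behind the grasp point.
Start: joints at [1.275, 0.332, -0.065, 1.46, 0.022, 1.35, -0.088], TCP at [0.168, -0.602, 0.245] pointing down, gripper open.
Joint ranges: [-2.6, 2.6], [-0.5, 2.12], [-1.47, 1.34], [0.16, 2.42], [-1.27, 4.41], [0.06, 2.06], [-2.6, 2.6]. Speed limits (rad/s): [2.22, 2.22, 2.79, 2.79, 3.14, 3.14, 3.14].

INTERFACE

Orientations are given as a unit quaternion [x, y, z, w].
In Python, from bench import r gives the robot as it stands. The module is installed in compiled form; this text tells all that it offers.
- The arm moves only by the shell command python3 -m jog 'ROWS' [FORCE]. ROWS is JSON, a list of rows, each a list of 5 numbers: the shift along the tool's x, y, z in cm, then the turn about the tool's z in rad, then the closure, from 0 (fully open) to 1 (shut). A call has exactly 10 rows; each row shifts and turns the pose as measured when the row begins, along the tool's axes as they then stand; what a row does not reach is not made up. A row lasts 1/10 s, in which the tool goes at most 50 mm and 8.59 degrees, less where a joint would pass 70% of its speed; a pose out of reach is approached as far as the arm can. A call with a gripper value outside its range is refused whole. The fingers move at their own pace and stop on an object; FORCE is the grip in N (left out, the last holds). Time passes only in rows, so rows that do not move let the fingers close, or fill a call up. It gives the time, the measured TCP pose, the force and the opening at its end, in the units of the state.
- r.read_state(): the state, without advancing time (a new reading comes with each control period).
- r.camera(name): name is "scene" or "top" or "wrist"; returns a dict with "pixels" (480x640x3 uint8, red, green, blue), "fx", "fy", "cx", "cy" (pixels), "camera_from_world" (4x4, takes a point from world to camera coordinates). Camera axes: x right, y up, looking along -z (the intrinsics and any distortion apply to the point x, -y, -z); pixel columns grow to the right and rows downward; lengths in m; the calibration is good to about 2 mm. A picture is of the moment at which its call begins. There is no depth.
- r.close_job(): hands the job in, once; it reports no verdict.
The state is a dict: "time": time; "joint_positions": joint angles; "joint_vel": joint speeds; "joint_torque": joint torques, N m; "ee_pos": TCP position; "eef_rot": TCP orientation; "ft_force": force on the tool from outside, world axes, zero at the start; "torque": the same for the moment, N m; "width": finger opening in m.
Only numpy, scipy, OpenCV 4.12 (cv2) and the standard library are available. Lean on these libraries where they do the work, as an engineer would, in place of code of your own. Each camera call takes 0.05 s, during which the arm holds its last target. There are 200 camera calls.

TASK

Move the four insert boxes from the black rack into the empty aluminium rack, one to a pocket, in reverse order as counted from the orange knobs: the box next to the knob on the black rack goes into the pocket farthest from the knob on the aluminium rack, and so on, so that the last one ends up next to the knob. Lay each box flat and lid up on its pocket floor between the ribs, long side across the row, and leave the other things on the cart where they are.

Things in the scene. Friction and masses are not known exactly. Their poses are not given: they have to be found in the camera images.
- red_box_centre (a point): centre of the small red insert box with black lid and white label: loose, 32 x 55 x 23 mm (x, y, z), about 0.09 kg, lid up; x is its short side, y its long side, z up. At the start it lies in a pocket of the full rack, centre 31.5 mm above the cart top, its two ends (along y) overhanging the rack block by 5.5 mm each, so it is easily taken from above by the ends (55 mm); neighbouring boxes stand 18 mm apart side by side
- blue_box_centre (a point): centre of the small blue insert box with black lid and white label: loose, 32 x 55 x 23 mm (x, y, z), about 0.09 kg, lid up; x is its short side, y its long side, z up. At the start it lies in a pocket of the full rack, centre 31.5 mm above the cart top, its two ends (along y) overhanging the rack block by 5.5 mm each, so it is easily taken from above by the ends (55 mm); neighbouring boxes stand 18 mm apart side by side
- yellow_box_centre (a point): centre of the small yellow insert box with black lid and white label: loose, 32 x 55 x 23 mm (x, y, z), about 0.09 kg, lid up; x is its short side, y its long side, z up. At the start it lies in a pocket of the full rack, centre 31.5 mm above the cart top, its two ends (along y) overhanging the rack block by 5.5 mm each, so it is easily taken from above by the ends (55 mm); neighbouring boxes stand 18 mm apart side by side
- green_box_centre (a point): centre of the small green insert box with black lid and white label: loose, 32 x 55 x 23 mm (x, y, z), about 0.09 kg, lid up; x is its short side, y its long side, z up. At the start it lies in a pocket of the full rack, centre 31.5 mm above the cart top, its two ends (along y) overhanging the rack block by 5.5 mm each, so it is easily taken from above by the ends (55 mm); neighbouring boxes stand 18 mm apart side by side
- red_tag: red label tag, 34 x 20 x 2 mm, fixed on the ledge of the full rack right beside the pocket in which the red box lies at the start (it stays there and shows which pocket was whose). Origin at the centre of its underside, 3 mm above the cart top; axes as the rack's; that pocket's centre is 45 mm away along the tag's +y
- blue_tag: blue label tag, 34 x 20 x 2 mm, fixed on the ledge of the full rack right beside the pocket in which the blue box lies at the start (it stays there and shows which pocket was whose). Origin at the centre of its underside, 3 mm above the cart top; axes as the rack's; that pocket's centre is 45 mm away along the tag's +y
- yellow_tag: yellow label tag, 34 x 20 x 2 mm, fixed on the ledge of the full rack right beside the pocket in which the yellow box lies at the start (it stays there and shows which pocket was whose). Origin at the centre of its underside, 3 mm above the cart top; axes as the rack's; that pocket's centre is 45 mm away along the tag's +y
- green_tag: green label tag, 34 x 20 x 2 mm, fixed on the ledge of the full rack right beside the pocket in which the green box lies at the start (it stays there and shows which pocket was whose). Origin at the centre of its underside, 3 mm above the cart top; axes as the rack's; that pocket's centre is 45 mm away along the tag's +y
- full_rack: Black rack, full at the start. Block 205 x 44 mm (x, y), fixed; four pockets in a row along x, centres at x = -75, -25, 25, 75 mm, y = 0, floor 20 mm above the cart, parted by ribs 5 mm thick, 40 mm long, 8 mm above the floor (45 mm between ribs), open to +y and -y. Round orange knob, top 37 mm up, at the +x end (x = 113 mm). Label ledge 3 mm high on the -y side. Origin: mid-row, at cart-top height; z up
- empty_rack: Bare aluminium rack, empty at the start. Block 205 x 44 mm (x, y), fixed; four pockets in a row along x, centres at x = -75, -25, 25, 75 mm, y = 0, floor 20 mm above the cart, parted by ribs 5 mm thick, 40 mm long, 8 mm above the floor (45 mm between ribs), open to +y and -y. Round orange knob, top 37 mm up, at the +x end (x = 113 mm). Ledge 3 mm high on the -y side. Origin: mid-row, at cart-top height; z up
- standing_collet: steel spring collet standing upright, 28 mm wide, 42 mm high; loose bystander on the cart, not to be moved; origin at the centre of its underside
- tape: roll of blue tape lying flat, 74 mm wide, 19 mm high; loose bystander on the cart, not to be moved; origin at the centre of its underside
- lying_tbolt: dark T-slot bolt with nut, lying, 34 x 66 x 30 mm; loose bystander on the cart, not to be moved; origin at the centre of its underside
- oil_stone: yellow oil stone holder, 32 x 100 x 23 mm; loose bystander on the cart, not to be moved; origin at the centre of its underside

How it is judged:
By the outcome, as a careful person would: the job done as asked, in the order asked, and still so for the second after the job is handed in, with the robot touching nothing.
It also fails if it takes over 83 s, if anything falls off the work surface, if the arm or the gripper's body presses on something with over 40 N, if the wrist force passes 120 N, or if a joint passes its speed limit or range.

## Working session

There is one attempt and no reset: what is moved stays moved. The work goes in short steps, Python scripts to look and compute and a shell command to move; the robot and the scene stay as the last step left them, time stands still between calls to the robot, and variables do not carry over. Pictures are saved under pics/ and viewed, about 12 in all and at most 16, crops included, and the job is handed in when it is done.

```bash
mkdir -p pics; python3 - <<'E'
from bench import r
import cv2,numpy as np
s=r.read_state();print({k:np.round(v,3) for k,v in s.items()},r.tip_extent)
for n in("top","scene"):
    c=r.camera(n);cv2.imwrite(f"pics/{n}0.png",c["pixels"][:,:,::-1]);print(n,c["fx"],c["fy"],c["cx"],c["cy"],np.round(c["camera_from_world"],3).tolist(),[k for k in c])
E
```

```text
{'time': np.float64(0.0), 'joint_positions': array([ 1.275,  0.333, -0.065,  1.461,  0.022,  1.35 , -0.089]), 'joint_vel': array([-0.002,  0.002,  0.001, -0.001, -0.001, -0.001, -0.002]), 'joint_torque': array([-0.0000e+00, -6.2325e+01,  2.5000e-02, -3.8989e+01, -6.1000e-02,
        3.9000e-02,  0.0000e+00]), 'ee_pos': array([ 0.168, -0.602,  0.244]), 'eef_rot': array([ 0.991,  0.136, -0.   , -0.001]), 'ft_force': array([ 0.473, -0.515,  0.514]), 'torque': array([0.052, 0.022, 0.03 ]), 'width': np.float64(0.087)} 0.022
top 529.8696961239699 529.8696961239699 325.555113082688 230.10538292392087 [[0.019, -1.0, 0.012, -0.009], [0.99, 0.021, 0.141, -0.564], [-0.141, 0.01, 0.99, -1.126], [0.0, 0.0, 0.0, 1.0]] ['pixels', 'fx', 'fy', 'cx', 'cy', 'camera_from_world']
scene 511.82138927284603 511.82138927284603 312.12149404322435 235.4338998992349 [[-0.871, -0.491, -0.018, 0.475], [0.222, -0.426, 0.877, -0.168], [-0.438, 0.76, 0.48, -0.778], [0.0, 0.0, 0.0, 1.0]] ['pixels', 'fx', 'fy', 'cx', 'cy', 'camera_from_world']
```

View pics/top0.png

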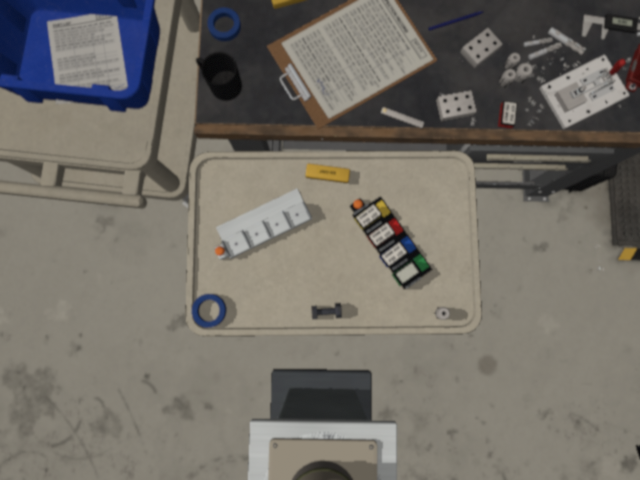

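View pics/scene0.png

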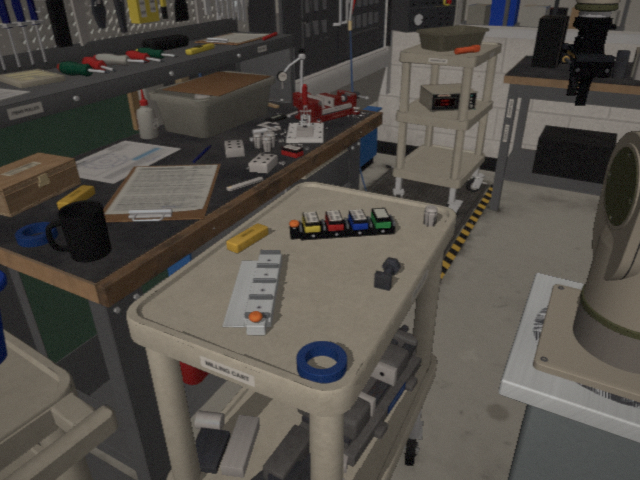

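```bash
cat > h.py <<'E'
from bench import r
import cv2,numpy as np
from scipy.spatial.transform import Rotation as R
def ray(c,uv,z):
    M=c["camera_from_world"];A=M[:3,:3];o=-A.T@M[:3,3]
    uv=np.atleast_2d(uv).astype(float)
    d=np.c_[(uv[:,0]-c["cx"])/c["fx"],-(uv[:,1]-c["cy"])/c["fy"],-np.ones(len(uv))]@A
    return (o+d*((z-o[2])/d[:,2])[:,None])[:,:2]
def proj(c,P):
    M=c["camera_from_world"];p=np.atleast_2d(P)@M[:3,:3].T+M[:3,3]
    return np.c_[c["cx"]+c["fx"]*p[:,0]/-p[:,2],c["cy"]-c["fy"]*p[:,1]/-p[:,2]]
def blobs(img,lo,hi,amin):
    m=cv2.inRange(cv2.cvtColor(img,cv2.COLOR_RGB2HSV),lo,hi)
    n,l,st,ce=cv2.connectedComponentsWithStats(m)
    return [(tuple(int(v) for v in st[i]),ce[i]) for i in range(1,n) if st[i][4]>=amin]
E
python3 - <<'E'
from h import *
c=r.camera("top");im=c["pixels"]
x0,y0=190,150
print("knob")
for st,ce in blobs(im[140:340,180:490],(4,170,120),(16,255,255),12):
    uv=ce+[180,140];print(st,uv.round(1),ray(c,uv,.037).round(4))
print("white")
for st,ce in blobs(im[140:340,340:440],(0,0,165),(180,70,255),25):
    uv=ce+[340,140];print(st,uv.round(1),ray(c,uv,.043).round(4))
for n,lo,hi in(("red",(170,120,60),(180,255,255)),("red0",(0,150,60),(3,255,255)),("blue",(100,130,60),(130,255,255)),("yel",(20,130,60),(32,255,255)),("green",(40,120,40),(85,255,255))):
  for st,ce in blobs(im[190:300,340:440],lo,hi,8):
    uv=ce+[340,190];print(n,st,uv.round(1),ray(c,uv,.02).round(4))
a=cv2.resize(im[180:300,205:325],None,fx=5,fy=5,interpolation=cv2.INTER_CUBIC);b=cv2.resize(im[190:300,340:440],None,fx=5,fy=5,interpolation=cv2.INTER_CUBIC)
w=np.zeros((600,800,3),np.uint8);w[:600,:400]=a[:,100:500];w[:550,400:]=b[:,50:450]
cv2.imwrite("pics/crop1.png",w[:,:,::-1])
g=cv2.cvtColor(im,cv2.COLOR_RGB2HSV)[180:270,210:320]
for p in((230,222),(300,215),(270,230),(270,160),(262,215)):print(p,cv2.cvtColor(im,cv2.COLOR_RGB2HSV)[p[1],p[0]])
E
```

```text
knob
(173, 60, 9, 9, 52) [357.4 203.9] [[ 0.625  -0.0672]]
(36, 108, 8, 6, 37) [219.4 250.6] [[0.5146 0.234 ]]
white
(18, 67, 21, 18, 81) [368.6 215.3] [[ 0.5989 -0.0918]]
(31, 85, 21, 18, 76) [381.7 233.9] [[ 0.558  -0.1207]]
(43, 105, 22, 19, 87) [394.1 253.9] [[ 0.5146 -0.1481]]
(59, 126, 16, 14, 111) [406.8 272.6] [[ 0.4743 -0.1758]]
red0 (49, 28, 14, 17, 128) [395.5 226. ] [[ 0.5797 -0.1545]]
blue (61, 46, 15, 17, 135) [407.8 244.1] [[ 0.5395 -0.182 ]]
yel (36, 10, 15, 17, 138) [382.7 208. ] [[ 0.6202 -0.1255]]
green (73, 64, 16, 18, 153) [420.4 262.5] [[ 0.4988 -0.2099]]
(230, 222) [ 40   4 173]
(300, 215) [ 40   4 172]
(270, 230) [ 60   4 126]
(270, 160) [ 20  40 148]
(262, 215) [ 45   3 179]
```

View pics/crop1.png

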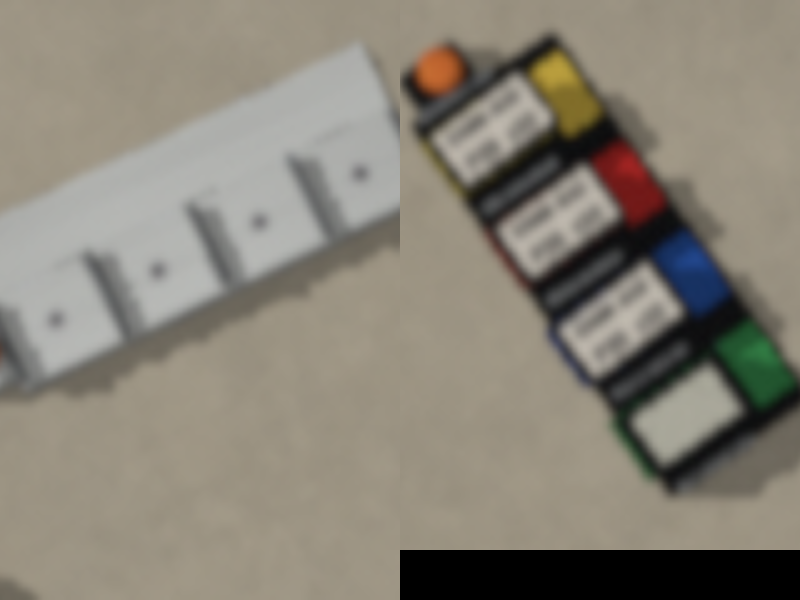

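```bash
cat >> h.py <<'E'
def go(x,y,z,yaw):
    """yaw: desired world angle (deg) of tool x, mod 180. prints turn + shift (cm, in tool frame after the turn)"""
    s=r.read_state();M=R.from_quat(s["eef_rot"]).as_matrix()
    a=np.degrees(np.arctan2(M[1,0],M[0,0]));d=(yaw-a+90)%180-90
    M2=R.from_rotvec([0,0,np.radians(d)]).as_matrix()@M
    print("pos",s["ee_pos"].round(4),"yaw",a.round(1),"tilt",np.round(M[:2,2],3),"turn",round(-np.radians(d),3),"shift cm",(M2.T@(np.array([x,y,z])-s["ee_pos"])*100).round(2),"w",round(s["width"],4),"j7",s["joint_positions"][6].round(2),"t",round(s["time"],1))
E
python3 - <<'E'
from h import *
c=r.camera("top")
d=np.array([(57,319),(158,270),(260,222),(361,173)])
uv=np.c_[205+(100+d[:,0]-2)/5,180+(d[:,1]-2)/5]
P=ray(c,uv,.02);print(P.round(4),P.mean(0).round(4));v=P[0]-P[3];print(np.hypot(*v),np.degrees(np.arctan2(v[1],v[0])));print("knob pred",P.mean(0)+v/np.hypot(*v)*.113)
go(.535,-.13,.23,34)
E
```

```text
[[0.5331 0.2012]
 [0.556  0.1571]
 [0.5786 0.1123]
 [0.6019 0.0677]] [0.5674 0.1346]
0.15018001073533407 117.26913073934874
knob pred [0.51562247 0.23501164]
pos [ 0.1683 -0.6017  0.2441] yaw 15.6 tilt [-0.     0.001] turn -0.321 shift cm [ 56.78 -18.6    1.42] w 0.087 j7 -0.09 t 0.2
```

```bash
python3 -m jog '[[0,0,0,-0.1,0],[0,0,0,-0.1,0],[0,0,0,-0.1,0],[4.5,-1.5,0,-0.02,0],[4.5,-1.5,0,0,0],[4.5,-1.5,0,0,0],[4.5,-1.5,0,0,0],[4.5,-1.5,0,0,0],[4.5,-1.5,0,0,0],[4.5,-1.5,0,0,0]]'
python3 -c "
from h import *
go(.535,-.13,.23,34)"
```

```text
time: 1.2
ee_pos: [0.3692, -0.3323, 0.241]
eef_rot: [0.956, 0.292, -0.002, -0.001]
ft_force: [1.5, 0.0, -0.0]
width: 0.0871
pos [ 0.3692 -0.3323  0.241 ] yaw 34.0 tilt [-0.004  0.002] turn 0.0 shift cm [25.07 -7.5   1.05] w 0.0871 j7 -0.36 t 1.2
```

```bash
python3 -m jog '[[4.2,-1.25,0.2,0,0],[4.2,-1.25,0.2,0,0],[4.2,-1.25,0.2,0,0],[4.2,-1.25,0.2,0,0],[4.2,-1.25,0.2,0,0],[3,-1,0,0,0],[1,-0.3,0,0,0],[0,0,0,0,0],[0,0,0,0,0],[0,0,0,0,0]]'
python3 -c "
from h import *
go(.535,-.13,.23,34)
c=r.camera('wrist');cv2.imwrite('pics/w1.png',c['pixels'][:,:,::-1]);np.save('w1.npy',c,allow_pickle=True)
print(proj(c,[[.5989,-.0918,.043],[.4743,-.1758,.043]]))"
```

```text
time: 2.2
ee_pos: [0.5403, -0.1158, 0.2302]
eef_rot: [0.955, 0.296, -0.002, -0.001]
ft_force: [-0.2, -0.5, 0.5]
width: 0.0868
pos [ 0.5403 -0.1158  0.2302] yaw 34.4 tilt [-0.004  0.001] turn 0.007 shift cm [-1.24  0.88  0.02] w 0.0868 j7 -0.94 t 2.2
[[329.66374236 155.47473645]
 [327.31918145 300.04827287]]
```

View pics/w1.png

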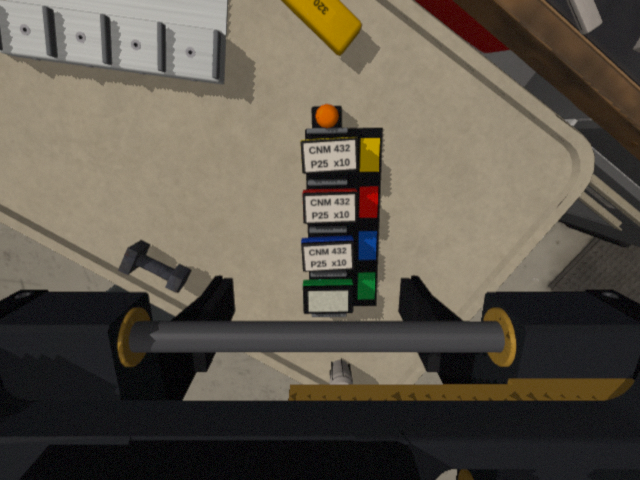

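```bash
python3 - <<'E'
from h import *
c=np.load('w1.npy',allow_pickle=True).item();im=c["pixels"]
hsv=cv2.cvtColor(im,cv2.COLOR_RGB2HSV)
m=cv2.inRange(hsv[130:320,290:365],(0,0,150),(180,60,255))
m=cv2.morphologyEx(m,cv2.MORPH_CLOSE,np.ones((3,3)))
Q=[]
for k in cv2.findContours(m,cv2.RETR_EXTERNAL,cv2.CHAIN_APPROX_NONE)[0]:
    if cv2.contourArea(k)<400: continue
    b=cv2.minAreaRect(k);uv=np.array(b[0])+[290,130];p=ray(c,uv,.0430)[0];Q.append(p);print(np.round(b[1],1),round(b[2],1),uv.round(1),p.round(4))
Q=np.array(Q);v=Q[np.argmax(Q[:,0])]-Q[np.argmin(Q[:,0])];print(Q.mean(0),np.hypot(*v),np.degrees(np.arctan2(v[1],v[0])))
for st,ce in blobs(im[90:140,300:350],(4,170,120),(16,255,255),12):print("knob",ray(c,ce+[300,90],.037))
for n,lo,hi in(("red",(0,150,60),(3,255,255)),("blue",(100,130,60),(130,255,255)),("yel",(20,130,60),(32,255,255)),("green",(40,120,40),(85,255,255))):
  for st,ce in blobs(im[130:310,357:390],lo,hi,100):print(n,st,ray(c,ce+[357,130],.005))
E
```

```text
[18. 38.] 90.0 [328. 301.] [ 0.4738 -0.177 ]
[23.1 46.2] 86.4 [327.6 256.9] [ 0.5147 -0.148 ]
[25.6 48.3] 87.9 [329.9 207.8] [ 0.558  -0.1207]
[28.1 50.7] 86.2 [329.6 155.5] [ 0.5988 -0.0917]
[ 32. 189.] 0.0 [306.  224.5] [ 0.5307 -0.1106]
[ 0.53522163 -0.12961861] 0.15137450753690085 34.30257758763922
knob [[ 0.62662174 -0.06827745]]
red (2, 56, 20, 32, 555) [[ 0.58151352 -0.1568626 ]]
blue (2, 101, 18, 29, 507) [[ 0.54126229 -0.18560055]]
yel (2, 7, 22, 35, 676) [[ 0.62244674 -0.12764605]]
green (0, 142, 19, 28, 500) [[ 0.49992544 -0.2145717 ]]
```

```bash
python3 -c "
from h import *
go(.5988,-.0917,.036,34.3)"
```

```text
pos [ 0.5402 -0.1161  0.2302] yaw 34.4 tilt [-0.004  0.001] turn 0.001 shift cm [ 6.27  1.34 19.4 ] w 0.0872 j7 -0.94 t 2.2
```

```bash
python3 -m jog '[[3.1,0.7,3.5,0,0],[3.1,0.7,3.5,0,0],[0,0,3.5,0,0],[0,0,1,0,0],[0,0,0,0,0],[0,0,0,0,0],[0,0,0,0,0],[0,0,0,0,0],[0,0,0,0,0],[0,0,0,0,0]]' 20
python3 -c "
from h import *
go(.5988,-.0917,.036,34.3)"
```

```text
time: 3.25
ee_pos: [0.6017, -0.1043, 0.1211]
eef_rot: [0.958, 0.288, 0.003, 0.005]
ft_force: [-1.0, 0.3, 0.5]
width: 0.0872
pos [ 0.6017 -0.1043  0.1211] yaw 33.4 tilt [ 0.008 -0.008] turn -0.015 shift cm [ 0.46 -1.3   8.5 ] w 0.0872 j7 -1.08 t 3.2
```

```bash
python3 -m jog '[[0.4,-1.2,2,-0.015,0],[0,0,1,0,0],[0,0,0.5,0,0],[0,0,0,0,0],[0,0,0,0,0],[0,0,0,0,0],[0,0,0,0,0],[0,0,0,0,0],[0,0,0,0,0],[0,0,0,0,0]]' 20
python3 -c "
from h import *
go(.5988,-.0917,.036,34.3)"
```

```text
time: 4.25
ee_pos: [0.601, -0.0947, 0.0887]
eef_rot: [0.956, 0.294, 0.005, 0.007]
ft_force: [-0.4, 0.2, -0.2]
width: 0.0871
pos [ 0.601  -0.0947  0.0887] yaw 34.1 tilt [ 0.013 -0.01 ] turn -0.003 shift cm [-0.04 -0.46  5.26] w 0.0871 j7 -1.1 t 4.2
```

```bash
python3 -m jog '[[0,-0.5,1,0,0],[0,0,1,0,0],[0,0,1,0,0],[0,0,1,0,0],[0,0,0.8,0,0],[0,0,0.3,0,0],[0,0,0,0,0],[0,0,0,0,0],[0,0,0,0,0],[0,0,0,0,0]]' 20
python3 -c "
from h import *
go(.5988,-.0917,.036,34.3)"
```

```text
time: 5.25
ee_pos: [0.5982, -0.0905, 0.0321]
eef_rot: [0.956, 0.294, 0.004, 0.006]
ft_force: [0.6, -0.8, 0.1]
width: 0.0869
pos [ 0.5982 -0.0905  0.0321] yaw 34.2 tilt [ 0.012 -0.01 ] turn -0.002 shift cm [-0.01  0.14 -0.39] w 0.0869 j7 -1.14 t 5.2
```

```bash
python3 -m jog '[[0,0.1,-0.35,0,0],[0,0,0,0,0.6],[0,0,0,0,0.6],[0,0,0,0,0.6],[0,0,0,0,0.6],[0,0,0,0,0.6],[0,0,0,0,0.6],[0,0,-1,0,0.6],[0,0,-2,0,0.6],[0,0,-2,0,0.6]]' 25
python3 -c "
from h import *
go(.6019,.0677,.12,27.3)"
```

```text
time: 6.25
ee_pos: [0.5965, -0.0907, 0.0864]
eef_rot: [0.956, 0.294, 0.002, 0.005]
ft_force: [0.6, -0.6, -0.2]
width: 0.0547
pos [ 0.5965 -0.0907  0.0864] yaw 34.2 tilt [ 0.008 -0.009] turn 0.12 shift cm [  7.75 -13.79  -3.51] w 0.0547 j7 -1.1 t 6.2
```

```bash
python3 -m jog '[[0,0,-2,0.1,0.6],[0,0,-1,0.149,0.6],[0,0,0,0.149,0.6],[0,0,0,0.149,0.6],[0,0,0,0.149,0.6],[0,0,0,0.149,0.6],[0,0,0,0.149,0.6],[0,0,0,0.149,0.6],[0,0,0,0.149,0.6],[0,0,0,0.149,0.6]]'
python3 -c "
from h import *
go(.6019,.0677,.12,117.3)"
```

```text
time: 7.25
ee_pos: [0.5984, -0.0891, 0.1286]
eef_rot: [0.909, -0.416, 0.009, 0.0]
ft_force: [0.6, 0.7, -1.4]
width: 0.0552
pos [ 0.5984 -0.0891  0.1286] yaw -49.2 tilt [ 0.017 -0.008] turn 0.235 shift cm [-13.79  -7.5    0.68] w 0.0552 j7 -2.46 t 7.2
```

```bash
python3 -m jog '[[0,0,0,-0.149,0.6],[0,0,0,-0.149,0.6],[0,0,0,-0.149,0.6],[0,0,0,-0.149,0.6],[0,0,0,-0.149,0.6],[0,0,0,-0.149,0.6],[0,0,0,-0.149,0.6],[0,0,0,-0.149,0.6],[0,0,0,-0.149,0.6],[0,0,0,-0.149,0.6]]'
python3 -c "
from h import *
go(.6019,.0677,.12,117.3)"
```

```text
time: 8.25
ee_pos: [0.5986, -0.0872, 0.1358]
eef_rot: [0.95, 0.311, 0.008, 0.007]
ft_force: [-0.8, 1.0, -0.0]
width: 0.0551
pos [ 0.5986 -0.0872  0.1358] yaw 36.3 tilt [ 0.02  -0.008] turn -1.414 shift cm [13.59  7.37  1.88] w 0.0551 j7 -1.05 t 8.2
```

```bash
python3 -m jog '[[0,0,0,-0.145,0.6],[0,0,0,-0.149,0.6],[0,0,0,-0.149,0.6],[0,0,0,-0.149,0.6],[0,0,0,-0.149,0.6],[0,0,0,-0.149,0.6],[0,0,0,-0.149,0.6],[0,0,0,-0.149,0.6],[1,0.5,0,-0.145,0.6],[3,1.6,0,-0.08,0.6]]'
python3 -c "
from h import *
go(.6019,.0677,.12,117.3)"
```

```text
time: 9.25
ee_pos: [0.6033, -0.0474, 0.142]
eef_rot: [0.515, 0.857, 0.0, 0.013]
ft_force: [1.0, 0.9, -0.9]
width: 0.0551
pos [ 0.6033 -0.0474  0.142 ] yaw 118.0 tilt [ 0.022 -0.013] turn 0.013 shift cm [10.34  5.13  2.04] w 0.0551 j7 0.22 t 9.2
```

```bash
python3 -m jog '[[3,1.5,0.6,0,0.6],[3,1.5,0.6,0,0.6],[2,1,0.6,0.01,0.6],[1,0.5,0,0,0.6],[0,0,0,0,0.6],[0,0,0,0,0.6],[0,0,1,0,0.6],[0,0,1,0,0.6],[0,0,0.5,0,0.6],[0,0,0,0,0.6]]'
python3 -c "
from h import *
go(.6019,.0677,.038,117.3)"
```

```text
time: 10.25
ee_pos: [0.6024, 0.054, 0.099]
eef_rot: [0.518, 0.855, 0.0, 0.014]
ft_force: [-0.3, 0.4, -1.1]
width: 0.0552
pos [0.6024 0.054  0.099 ] yaw 117.5 tilt [ 0.025 -0.015] turn 0.004 shift cm [1.39 0.49 6.07] w 0.0552 j7 0.0 t 10.2
```

```bash
python3 -m jog '[[0.9,0.35,0.8,0,0.6],[0.6,0.2,0.8,0,0.6],[0,0,1,0,0.6],[0,0,1,0,0.6],[0,0,0.8,0,0.6],[0,0,0.5,0,0.6],[0,0,0.4,0,0.6],[0,0,0,0,0.6],[0,0,0,0,0.6],[0,0,0,0,0.6]]'
python3 -c "
from h import *
go(.6019,.0677,.038,117.3)
c=r.camera('wrist');cv2.imwrite('pics/w2.png',c['pixels'][:,:,::-1])"
```

```text
time: 11.25
ee_pos: [0.6015, 0.0702, 0.0404]
eef_rot: [0.519, 0.855, 0.0, 0.014]
ft_force: [0.1, 0.6, 0.0]
width: 0.0549
pos [0.6015 0.0702 0.0404] yaw 117.5 tilt [ 0.024 -0.014] turn 0.004 shift cm [-0.23 -0.08  0.24] w 0.0549 j7 -0.07 t 11.2
```

View pics/w2.png

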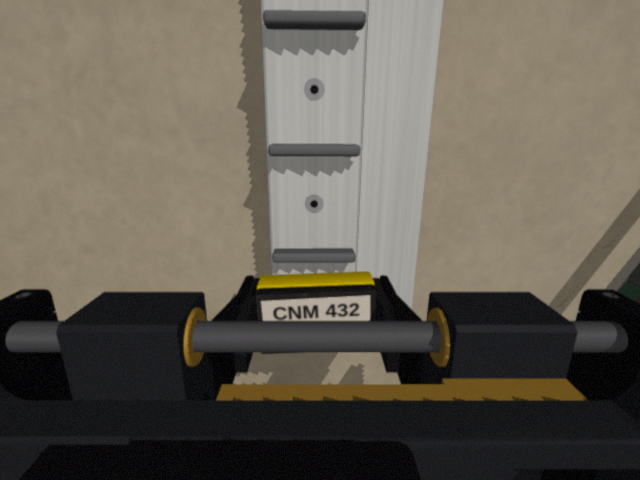

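```bash
python3 -m jog '[[-0.15,0,0.2,0,0.6],[0,0,0.1,0,0.6],[0,0,0,0,0.2],[0,0,0,0,0],[0,0,0,0,0],[0,0,0,0,0],[0,0,-2,0,0],[0,0,-3,0,0],[0,0,-3,0,0],[0,0,-2,0.08,0]]'
python3 -c "
from h import *
go(.558,-.1207,.1,34.3)"
```

```text
time: 12.3
ee_pos: [0.5983, 0.0699, 0.1381]
eef_rot: [0.552, 0.834, -0.001, 0.012]
ft_force: [-0.5, -0.7, -0.0]
width: 0.0871
pos [0.5983 0.0699 0.1381] yaw 112.9 tilt [ 0.019 -0.014] turn 1.373 shift cm [-13.99  13.42   4.26] w 0.0871 j7 -0.07 t 12.3
```

```bash
python3 -m jog '[[0,0,0,0.149,0],[0,0,0,0.149,0],[0,0,0,0.149,0],[0,0,0,0.149,0],[0,0,0,0.149,0],[0,0,0,0.149,0],[0,0,0,0.149,0],[-1,1,0,0.149,0],[-3,3,1,0.12,0],[-3,3,1,0.06,0]]'
python3 -c "
from h import *
go(.558,-.1207,.1,34.3)"
```

```text
time: 13.3
ee_pos: [0.5969, -0.0213, 0.126]
eef_rot: [0.957, 0.29, 0.013, 0.009]
ft_force: [0.1, -1.3, -0.3]
width: 0.0871
pos [ 0.5969 -0.0213  0.126 ] yaw 33.7 tilt [ 0.031 -0.009] turn -0.011 shift cm [-8.87  5.96  2.56] w 0.0871 j7 -1.2 t 13.3
```

```bash
python3 -m jog '[[-3,2,0.6,0,0],[-3,2,0.6,0,0],[-1.2,0.9,0.4,0,0],[0,0,0,0,0],[0,0,0,0,0],[0,0,0,0,0],[0,0,0,0,0],[0,0,0,0,0],[0,0,0,0,0],[0,0,0,0,0]]'
python3 -c "
from h import *
go(.558,-.1207,.036,34.3)"
```

```text
time: 14.3
ee_pos: [0.5644, -0.1039, 0.1094]
eef_rot: [0.957, 0.289, 0.014, 0.009]
ft_force: [0.3, 0.2, -0.3]
width: 0.0869
pos [ 0.5644 -0.1039  0.1094] yaw 33.6 tilt [ 0.032 -0.009] turn -0.012 shift cm [-1.64  0.84  7.33] w 0.0869 j7 -1.04 t 14.3
```

```bash
python3 -m jog '[[-1,0.5,1,-0.012,0],[-0.6,0.4,1,0,0],[0,0,1,0,0],[0,0,1,0,0],[0,0,1,0,0],[0,0,1,0,0],[0,0,0.5,0,0],[0,0,0,0,0],[0,0,0,0,0],[0,0,0,0,0]]'
python3 -c "
from h import *
go(.558,-.1207,.036,34.3)"
```

```text
time: 15.3
ee_pos: [0.5568, -0.1221, 0.037]
eef_rot: [0.955, 0.295, 0.013, 0.008]
ft_force: [1.1, -0.1, -0.2]
width: 0.0871
pos [ 0.5568 -0.1221  0.037 ] yaw 34.3 tilt [ 0.03  -0.008] turn 0.001 shift cm [ 0.18 -0.05  0.1 ] w 0.0871 j7 -1.04 t 15.3
```

```bash
python3 -m jog '[[0.15,0,0,0,0.6],[0,0,0,0,0.6],[0,0,0,0,0.6],[0,0,0,0,0.6],[0,0,0,0,0.6],[0,0,-1,0,0.6],[0,0,-2,0,0.6],[0,0,-3,0,0.6],[0,0,-2,-0.08,0.6],[0,0,-1,-0.149,0.6]]' 25
python3 -c "
from h import *
go(.5786,.1123,.1,117.3)"
```

```text
time: 16.3
ee_pos: [0.5546, -0.1199, 0.1322]
eef_rot: [0.914, 0.404, 0.012, 0.009]
ft_force: [-0.2, -0.3, -1.5]
width: 0.0551
pos [ 0.5546 -0.1199  0.1322] yaw 47.7 tilt [ 0.029 -0.008] turn -1.214 shift cm [19.49 12.69  3.82] w 0.0551 j7 -0.76 t 16.3
```

```bash
python3 -m jog '[[0,0,0,-0.149,0.6],[0,0,0,-0.149,0.6],[0,0,0,-0.149,0.6],[0,0,0,-0.149,0.6],[0,0,0,-0.149,0.6],[0,0,0,-0.149,0.6],[1,0.7,0,-0.149,0.6],[3,2,0,-0.1,0.6],[4,2.6,0,-0.05,0.6],[4,2.6,0,0,0.6]]'
python3 -c "
from h import *
go(.5786,.1123,.1,117.3)"
```

```text
time: 17.3
ee_pos: [0.5842, 0.0136, 0.1409]
eef_rot: [0.527, 0.85, 0.002, 0.019]
ft_force: [1.0, 0.2, -1.7]
width: 0.055
pos [0.5842 0.0136 0.1409] yaw 116.4 tilt [ 0.035 -0.016] turn -0.016 shift cm [9.15 3.94 3.91] w 0.055 j7 0.11 t 17.3
```

```bash
python3 -m jog '[[3,1.3,1.2,-0.016,0.6],[3,1.3,1.2,0,0.6],[1.5,0.7,1,0,0.6],[0.5,0.1,0.5,0,0.6],[0,0,0,0,0.6],[0,0,0,0,0.6],[0,0,0.5,0,0.6],[0,0,0.5,0,0.6],[0,0,0,0,0.6],[0,0,0,0,0.6]]'
python3 -c "
from h import *
go(.5786,.1123,.038,117.3)"
```

```text
time: 18.3
ee_pos: [0.581, 0.1054, 0.094]
eef_rot: [0.518, 0.855, 0.004, 0.021]
ft_force: [-0.1, 0.3, -0.4]
width: 0.055
pos [0.581  0.1054 0.094 ] yaw 117.5 tilt [ 0.04  -0.016] turn 0.004 shift cm [ 0.91 -0.06  5.57] w 0.055 j7 -0.09 t 18.3
```

```bash
python3 -m jog '[[0.6,0,0.8,0,0.6],[0.2,0,0.8,0,0.6],[0,0,1,0,0.6],[0,0,1,0,0.6],[0,0,0.8,0,0.6],[0,0,0.5,0,0.6],[0,0,0,0,0.6],[0,0,0,0,0.6],[0,0,0,0,0.6],[0,0,0,0,0.6]]'
python3 -c "
from h import *
go(.5786,.1123,.038,117.3)"
```

```text
time: 19.3
ee_pos: [0.5789, 0.1121, 0.0398]
eef_rot: [0.518, 0.855, 0.003, 0.021]
ft_force: [-0.6, 0.2, -0.3]
width: 0.0551
pos [0.5789 0.1121 0.0398] yaw 117.5 tilt [ 0.039 -0.016] turn 0.004 shift cm [ 0.04 -0.02  0.18] w 0.0551 j7 -0.14 t 19.3
```

```bash
python3 -m jog '[[0,0,0.2,0,0.6],[0,0,0,0,0.6],[0,0,0,0,0.2],[0,0,0,0,0],[0,0,0,0,0],[0,0,0,0,0],[0,0,-2,0,0],[0,0,-3,0,0],[0,0,-3,0,0],[0,0,-2,0.08,0]]'
python3 -c "
from h import *
go(.5147,-.148,.1,34.3)
c=r.camera('wrist');cv2.imwrite('pics/w3.png',c['pixels'][:,:,::-1])"
```

```text
time: 20.3
ee_pos: [0.5736, 0.1131, 0.1389]
eef_rot: [0.552, 0.833, 0.003, 0.019]
ft_force: [1.1, 0.1, -0.8]
width: 0.0872
pos [0.5736 0.1131 0.1389] yaw 112.9 tilt [ 0.035 -0.016] turn 1.372 shift cm [-19.46  18.13   4.93] w 0.0872 j7 -0.14 t 20.3
```

View pics/w3.png

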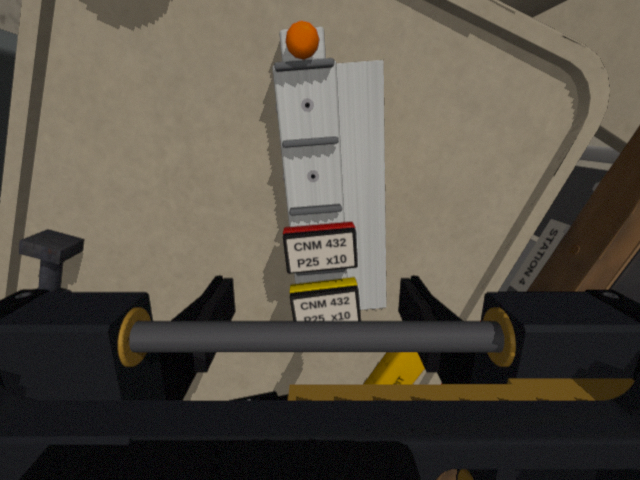

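Yellow (about 325,300) and red (about 320,248) sit flat between the ribs in the two pockets farthest from the knob (302,40). Blue is next.

```bash
python3 -m jog '[[0,0,0,0.149,0],[0,0,0,0.149,0],[0,0,0,0.149,0],[0,0,0,0.149,0],[0,0,0,0.149,0],[0,0,0,0.149,0],[-1,1,0,0.149,0],[-3,3,0,0.149,0],[-3.5,3.3,1,0.12,0],[-3.5,3.3,1,0.06,0]]'
python3 -c "
from h import *
go(.5147,-.148,.1,34.3)"
```

```text
time: 21.35
ee_pos: [0.5765, -0.0319, 0.126]
eef_rot: [0.957, 0.289, 0.021, 0.012]
ft_force: [0.7, -0.3, -0.4]
width: 0.0871
pos [ 0.5765 -0.0319  0.126 ] yaw 33.6 tilt [ 0.046 -0.011] turn -0.012 shift cm [-11.73   6.03   2.42] w 0.0871 j7 -1.17 t 21.4
```

```bash
python3 -m jog '[[-3.3,1.8,0.6,-0.012,0],[-3.3,1.8,0.6,0,0],[-3,1.3,0.4,0,0],[-1.3,0.6,0,0,0],[-0.3,0.2,0,0,0],[0,0,0,0,0],[0,0,0,0,0],[0,0,0,0,0],[0,0,0,0,0],[0,0,0,0,0]]'
python3 -c "
from h import *
go(.5147,-.148,.036,34.3)"
```

```text
time: 22.35
ee_pos: [0.5128, -0.1504, 0.1055]
eef_rot: [0.956, 0.291, 0.02, 0.012]
ft_force: [0.6, -0.5, 0.4]
width: 0.0871
pos [ 0.5128 -0.1504  0.1055] yaw 33.9 tilt [ 0.044 -0.012] turn -0.007 shift cm [ 0.08 -0.33  6.94] w 0.0871 j7 -0.9 t 22.4
```

```bash
python3 -m jog '[[0,-0.3,1,0,0],[0,0,1,0,0],[0,0,1,0,0],[0,0,1,0,0],[0,0,1,0,0],[0,0,1,0,0],[0,0,0.3,0,0],[0,0,0,0,0],[0,0,0,0,0],[0,0,0,0,0]]'
python3 -c "
from h import *
go(.5147,-.148,.036,34.3)"
```

```text
time: 23.35
ee_pos: [0.5136, -0.1474, 0.0355]
eef_rot: [0.956, 0.292, 0.019, 0.011]
ft_force: [0.5, 0.3, -0.0]
width: 0.0873
pos [ 0.5136 -0.1474  0.0355] yaw 34.0 tilt [ 0.043 -0.011] turn -0.006 shift cm [ 0.06  0.11 -0.04] w 0.0873 j7 -0.95 t 23.4
```

```bash
python3 -m jog '[[0,0,-0.1,0,0.6],[0,0,0,0,0.6],[0,0,0,0,0.6],[0,0,0,0,0.6],[0,0,0,0,0.6],[0,0,-1,0,0.6],[0,0,-2,0,0.6],[0,0,-3,0,0.6],[0,0,-2,-0.08,0.6],[0,0,-1,-0.149,0.6]]' 25
python3 -c "
from h import *
go(.556,.1571,.1,117.3)"
```

```text
time: 24.35
ee_pos: [0.5085, -0.1457, 0.1313]
eef_rot: [0.916, 0.401, 0.017, 0.013]
ft_force: [0.3, -0.3, -1.5]
width: 0.0552
pos [ 0.5085 -0.1457  0.1313] yaw 47.4 tilt [ 0.041 -0.01 ] turn -1.22 shift cm [24.66 17.97  4.29] w 0.0552 j7 -0.66 t 24.4
```

```bash
python3 -m jog '[[0,0,0,-0.149,0.6],[0,0,0,-0.149,0.6],[0,0,0,-0.149,0.6],[0,0,0,-0.149,0.6],[0,0,0,-0.149,0.6],[0,0,0,-0.149,0.6],[1,0.7,0,-0.149,0.6],[3,2.2,0,-0.1,0.6],[4,2.9,0,-0.05,0.6],[4,2.9,0,0,0.6]]'
python3 -c "
from h import *
go(.556,.1571,.1,117.3)"
```

```text
time: 25.35
ee_pos: [0.5453, -0.0078, 0.1396]
eef_rot: [0.529, 0.848, 0.004, 0.024]
ft_force: [0.9, -0.2, -1.0]
width: 0.0552
pos [ 0.5453 -0.0078  0.1396] yaw 116.0 tilt [ 0.045 -0.018] turn -0.022 shift cm [14.3   8.4   3.72] w 0.0552 j7 0.19 t 25.4
```

```bash
python3 -m jog '[[3.5,2.1,0.8,-0.02,0.6],[3.5,2.1,0.8,0,0.6],[3.5,2,0.8,0,0.6],[1.7,1,0.8,0,0.6],[0.4,0.2,0.5,0,0.6],[0,0,0,0,0.6],[0,0,0,0,0.6],[0,0,0.5,0,0.6],[0,0,0.5,0,0.6],[0,0,0,0,0.6]]'
python3 -c "
from h import *
go(.556,.1571,.038,117.3)"
```

```text
time: 26.35
ee_pos: [0.5572, 0.145, 0.0939]
eef_rot: [0.519, 0.854, 0.005, 0.026]
ft_force: [0.2, 0.2, -1.1]
width: 0.0554
pos [0.5572 0.145  0.0939] yaw 117.4 tilt [ 0.05  -0.018] turn 0.001 shift cm [1.35 0.25 5.56] w 0.0554 j7 -0.15 t 26.4
```

```bash
python3 -m jog '[[0.8,0.2,0.8,0,0.6],[0.5,0.1,0.8,0,0.6],[0,0,1,0,0.6],[0,0,1,0,0.6],[0,0,0.8,0,0.6],[0,0,0.5,0,0.6],[0,0,0,0,0.6],[0,0,0,0,0.6],[0,0,0,0,0.6],[0,0,0,0,0.6]]'
python3 -c "
from h import *
go(.556,.1571,.038,117.3)"
```

```text
time: 27.35
ee_pos: [0.5562, 0.1571, 0.0396]
eef_rot: [0.52, 0.854, 0.005, 0.026]
ft_force: [1.1, -0.5, -1.2]
width: 0.0555
pos [0.5562 0.1571 0.0396] yaw 117.3 tilt [ 0.049 -0.019] turn -0.0 shift cm [ 0.02 -0.02  0.16] w 0.0555 j7 -0.22 t 27.4
```

```bash
python3 -m jog '[[0,0,0.15,0,0.6],[0,0,0,0,0.6],[0,0,0,0,0.2],[0,0,0,0,0],[0,0,0,0,0],[0,0,0,0,0],[0,0,-2,0,0],[0,0,-3,0,0],[0,0,-3,0,0],[0,0,-2,0.08,0]]'
python3 -c "
from h import *
go(.4738,-.177,.1,34.3)"
python3 -m jog '[[0,0,0,0.149,0],[0,0,0,0.149,0],[0,0,0,0.149,0],[0,0,0,0.149,0],[0,0,0,0.149,0],[0,0,0,0.149,0],[-1,1,0,0.149,0],[-3,3,0,0.149,0],[-3.5,3.3,1,0.12,0],[-3.5,3.3,1,0.06,0]]'
python3 -c "
from h import *
go(.4740,-.1765,.1,34.3)"
```

```text
time: 28.35
ee_pos: [0.5499, 0.1584, 0.1389]
eef_rot: [0.554, 0.832, 0.004, 0.024]
ft_force: [0.1, 0.1, -0.3]
width: 0.0869
pos [0.5499 0.1584 0.1389] yaw 112.7 tilt [ 0.045 -0.019] turn 1.369 shift cm [-25.04  23.25   5.56] w 0.0869 j7 -0.21 t 28.4
time: 29.35
ee_pos: [0.5522, 0.0132, 0.1273]
eef_rot: [0.957, 0.287, 0.025, 0.014]
ft_force: [-0.1, -0.7, -0.7]
width: 0.0869
pos [0.5522 0.0132 0.1273] yaw 33.4 tilt [ 0.056 -0.012] turn -0.015 shift cm [-17.25  11.17   2.49] w 0.0869 j7 -1.23 t 29.4
```

```bash
python3 -m jog '[[-3.8,2.5,0.6,-0.015,0],[-3.8,2.5,0.6,0,0],[-3.8,2.5,0.4,0,0],[-3,2,0,0,0],[-1.4,1,0,0,0],[-0.4,0.2,0,0,0],[0,0,0,0,0],[0,0,0,0,0],[0,0,0,0,0],[0,0,0,0,0]]'
python3 -c "
from h import *
go(.4740,-.1765,.036,34.3)
c=r.camera('wrist');cv2.imwrite('pics/w4.png',c['pixels'][:,:,::-1])
c=r.camera('top');cv2.imwrite('pics/t4.png',cv2.resize(c['pixels'][140:340,180:490],None,fx=2.5,fy=2.5)[:,:,::-1])"
```

```text
time: 30.35
ee_pos: [0.4738, -0.1765, 0.1079]
eef_rot: [0.956, 0.291, 0.025, 0.015]
ft_force: [-0.8, -0.1, 0.9]
width: 0.0869
pos [ 0.4738 -0.1765  0.1079] yaw 33.9 tilt [ 0.057 -0.013] turn -0.008 shift cm [-0.27 -0.29  7.18] w 0.0869 j7 -0.78 t 30.4
```

View pics/t4.png

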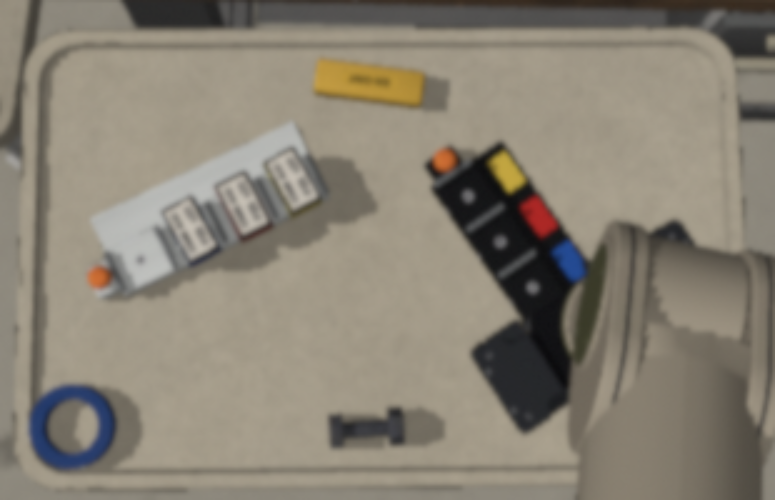

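```bash
python3 -m jog '[[-0.2,-0.2,1,-0.008,0],[0,0,1,0,0],[0,0,1,0,0],[0,0,1,0,0],[0,0,1,0,0],[0,0,1,0,0],[0,0,0.5,0,0],[0,0,0,0,0],[0,0,0,0,0],[0,0,0,0,0]]'
python3 -c "
from h import *
go(.4740,-.1765,.036,34.3)"
```

```text
time: 31.45
ee_pos: [0.4741, -0.176, 0.0356]
eef_rot: [0.955, 0.295, 0.024, 0.014]
ft_force: [-0.5, 0.5, -0.3]
width: 0.0872
pos [ 0.4741 -0.176   0.0356] yaw 34.4 tilt [ 0.054 -0.012] turn 0.002 shift cm [-0.04  0.03 -0.04] w 0.0872 j7 -0.82 t 31.4
```

```bash
python3 -m jog '[[0,0,-0.1,0,0.6],[0,0,0,0,0.6],[0,0,0,0,0.6],[0,0,0,0,0.6],[0,0,0,0,0.6],[0,0,-1,0,0.6],[0,0,-2,0,0.6],[0,0,-3,0,0.6],[0,0,-2,-0.08,0.6],[0,0,-1,-0.149,0.6]]' 25
python3 -c "
from h import *
go(.5331,.2012,.1,117.3)"
python3 -m jog '[[0,0,0,-0.149,0.6],[0,0,0,-0.149,0.6],[0,0,0,-0.149,0.6],[0,0,0,-0.149,0.6],[0,0,0,-0.149,0.6],[0,0,0,-0.149,0.6],[1,0.7,0,-0.149,0.6],[3,2.2,0,-0.1,0.6],[4,2.9,0,-0.05,0.6],[4,2.9,0,0,0.6]]'
python3 -c "
from h import *
go(.5331,.2012,.1,117.3)"
```

```text
time: 32.45
ee_pos: [0.468, -0.1742, 0.1315]
eef_rot: [0.914, 0.405, 0.022, 0.016]
ft_force: [0.9, -0.6, -1.1]
width: 0.0549
pos [ 0.468  -0.1742  0.1315] yaw 47.8 tilt [ 0.053 -0.011] turn -1.213 shift cm [30.27 22.79  5.04] w 0.0549 j7 -0.52 t 32.5
time: 33.45
ee_pos: [0.5034, -0.0347, 0.1404]
eef_rot: [0.526, 0.85, 0.008, 0.03]
ft_force: [0.9, 0.5, -0.5]
width: 0.0548
pos [ 0.5034 -0.0347  0.1404] yaw 116.5 tilt [ 0.058 -0.018] turn -0.014 shift cm [19.76 13.3   3.79] w 0.0548 j7 0.33 t 33.5
```

```bash
python3 -m jog '[[3.7,2.5,0.5,-0.014,0.6],[3.7,2.5,0.5,0,0.6],[3.7,2.5,0.5,0,0.6],[3.7,2.5,0.5,0,0.6],[2.6,1.6,0.5,0,0.6],[1.2,0.7,0.5,0,0.6],[0,0,0,0,0.6],[0,0,0,0,0.6],[0,0,0,0,0.6],[0,0,0,0,0.6]]'
python3 -c "
from h import *
go(.5331,.2012,.038,117.3)"
```

```text
time: 34.45
ee_pos: [0.5293, 0.2001, 0.1133]
eef_rot: [0.517, 0.855, 0.009, 0.032]
ft_force: [-0.8, 0.3, -1.7]
width: 0.0552
pos [0.5293 0.2001 0.1133] yaw 117.6 tilt [ 0.063 -0.018] turn 0.006 shift cm [0.26 0.03 7.53] w 0.0552 j7 -0.22 t 34.5
```

```bash
python3 -m jog '[[0.2,0,1,0,0.6],[0,0,1,0,0.6],[0,0,1,0,0.6],[0,0,1,0,0.6],[0,0,1,0,0.6],[0,0,1,0,0.6],[0,0,0.6,0,0.6],[0,0,0,0,0.6],[0,0,0,0,0.6],[0,0,0,0,0.6]]'
python3 -c "
from h import *
go(.5331,.2012,.038,117.3)"
```

```text
time: 35.45
ee_pos: [0.5328, 0.1986, 0.0405]
eef_rot: [0.518, 0.854, 0.008, 0.031]
ft_force: [0.3, 0.1, -0.7]
width: 0.0547
pos [0.5328 0.1986 0.0405] yaw 117.4 tilt [ 0.062 -0.019] turn 0.003 shift cm [0.23 0.13 0.25] w 0.0547 j7 -0.29 t 35.5
```

Release, then rise and turn away for a clear view.

```bash
python3 -m jog '[[0.25,0.1,0.2,0,0.6],[0,0,0,0,0.6],[0,0,0,0,0.2],[0,0,0,0,0],[0,0,0,0,0],[0,0,0,0,0],[0,0,-2,0,0],[0,0,-3,0,0],[0,0,-3,0,0],[0,0,-2,0,0]]'
python3 -m jog '[[0,0,-2,0,0],[0,0,-2,0,0],[-4,-2,-1,0,0],[-4,-2,0,0,0],[-4,-2,0,0,0],[-2,-1,0,0,0],[0,0,0,0,0],[0,0,0,0,0],[0,0,0,0,0],[0,0,0,0,0]]'
python3 -c "
from h import *
go(.5331,.2012,.038,117.3)
c=r.camera('wrist');cv2.imwrite('pics/w5.png',c['pixels'][:,:,::-1])
c=r.camera('scene');cv2.imwrite('pics/s5.png',cv2.resize(c['pixels'][180:400,130:470],None,fx=2.3,fy=2.3)[:,:,::-1])"
```

```text
time: 36.45
ee_pos: [0.5257, 0.2013, 0.1396]
eef_rot: [0.519, 0.854, 0.006, 0.031]
ft_force: [0.4, 0.0, -0.1]
width: 0.0871
time: 37.45
ee_pos: [0.5257, 0.0454, 0.1991]
eef_rot: [0.516, 0.856, 0.009, 0.033]
ft_force: [-1.1, -0.2, 0.3]
width: 0.0873
pos [0.5257 0.0454 0.1991] yaw 117.7 tilt [ 0.066 -0.019] turn 0.007 shift cm [14.26  7.04 15.82] w 0.0873 j7 0.2 t 37.5
```

View pics/w5.png

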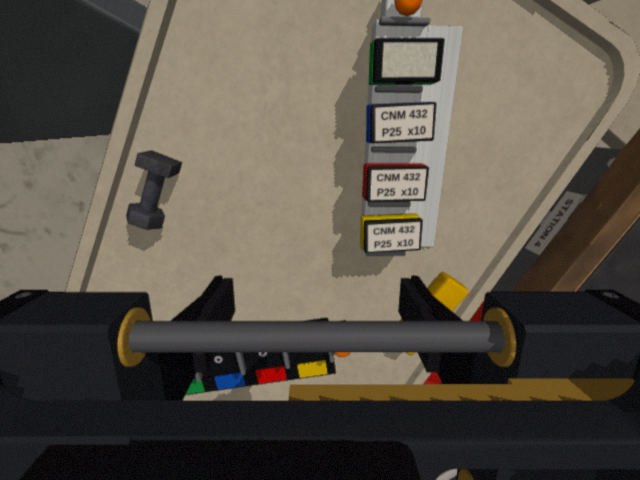

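View pics/s5.png

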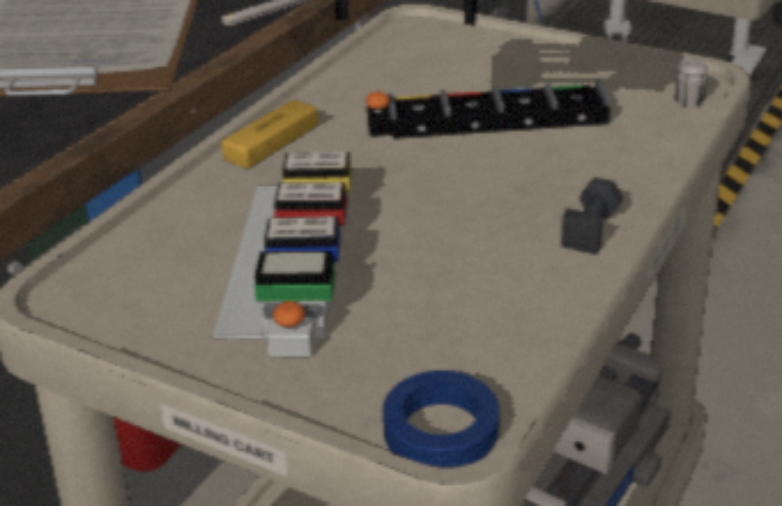

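Order from the aluminium knob is green (407,60), blue (402,122), red (396,183), yellow (392,235). All four lie flat between the ribs, and the bystanders look unmoved.

```bash
python3 -c "
from bench import r
print(r.close_job())"
```

```text
the job is handed in; nothing more can be done
None
```

All four boxes are now in the aluminium rack in reverse order: green next to the knob, then blue, red, and yellow farthest from it. I handed the job in at about 37.5 s on the robot clock.

- **Last checks:** The final wrist and scene pictures show each box flat, lid up and between its ribs, long side across the row. The black rack is empty and the other things on the cart look to be where they were. The gripper was open and about 0.2 m above the cart. Wrist forces read at the end of each move never passed about 2 N.
- **Tool tilt:** The tool drifted to about 4° off vertical over the run, and the moves cannot correct that. The boxes still settled flat after release.
- **Wrong turn:** My first turn with the yellow box went towards the limit of the last joint. It reached -2.46 against a limit of -2.6, so I turned back the other way, which cost about 2 s.
- **Small disagreement in measuring:** The black rack's knob disagreed with the box labels by about 4 mm, and I relied on the labels, which the tags matched.

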